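# Unbolt the make-up case

### The job

Unbolt the make-up case: push its long spring catch bar down with one fingertip and, keeping it down, push the bolt's upright thumb plate with the other fingertip until the bolt has slid all the way out of the keeper and across the seam. Do not let the catch up on the way, and do not force or pinch the bolt; then lift the fingers away so that the catch springs back up and locks the bolt open. Leave the cosmetics around it where they are.

Things in the scene. Friction and masses are not known exactly. Their poses are not given: they have to be found in the camera images.
- case: Black make-up case with aluminium edges, shut, fixed to the table, 110 mm high. Origin: on the table under the middle of the lock on its flat lid; z up. It spans x -120 to 120 and y -228 to 132 mm. The lid's seam runs along x at y = -48 mm. The bolt opens towards +y
- catch_top (a point): Middle of the flat top of the catch bar, a steel push bar 30 mm wide (case x), 110 mm long (case y), parallel to the bolt at x = -30, y = 0 mm of the case. Its top is 36 mm above the lid at rest (146 above the table); the point goes down with it. A fingertip can slide along it while pressing. Fixed cheeks beyond its ends (y = -61, 61 mm) are 22 mm above the lid
- catch (a joint): How far the catch bar is pushed down: 0 up, 0.014 m at its stop. Spring: about 3.5 N to start, 7 N at the stop. From about 6 mm down its tongue clears the bolt's lugs; 9 to 12 mm is a good depth. Let up, it blocks the bolt at the start, half-way (about 18 mm of travel) and, against sliding back, at the open end
- bolt_top (a point): Middle of the top edge of the bolt's upright steel thumb plate: 30 mm wide (case x), 10 mm thick (case y), from 15 to 48 mm above the lid, on the flat bolt bar (16 mm wide, top 15 mm above the lid). At x = 30 mm of the case, 60 mm from the catch bar's middle line; y = 0 at travel 0; moves with the bolt. Push its -y face
- bolt (a joint): Travel of the bolt towards the case's +y: 0 bolted (in the keeper), 0.038 m at its open stop. About 2 N of friction, no spring. The catch locks it open from about 0.034 m on
- keeper (a point): Middle of the top of the fixed keeper, a steel loop 14 mm long (case y) and 19 mm high on the lid, beyond the seam, that holds the bolt's end; like straps sit over the bolt at y = -40 and y = 60 mm of the case
- compact_c (a point): Centre of a round black powder compact, 70 mm across and 14 mm high, lying on the case's lid beyond the seam; a bystander
- cream_jar_c (a point): Centre of a white cream jar, 45 mm across and 34 mm high, on the lid beyond the seam; a bystander
- polish_c (a point): Centre of a small square nail polish bottle, 26 mm wide and 48 mm high, on the lid near a corner beside the catch bar; a bystander
- lipstick_a_c (a point): Centre of a capped black lipstick, 20 mm square and 72 mm high, standing on the table beside the case's +y end; a bystander
- lipstick_b_c (a point): Centre of a second such lipstick beside the case's +y end; a bystander
- brush_cup_c (a point): Centre of a lilac cup, 76 mm across and 105 mm high, with brushes up to 190 mm above the table; a bystander
- brush_c (a point): Middle of a make-up brush 170 mm long and 16 mm thick lying on the table; a bystander

How it is judged:
By the outcome, as a careful person would: the job done as asked, in the order asked, and still so for the second after the job is handed in, with the robot touching nothing.
It also fails if it takes over 38 s, if anything falls off the work surface, if the arm or the gripper's body presses on something with over 40 N, if the wrist force passes 120 N, or if a joint passes its speed limit or range.

### The arm

A 6-joint arm with a two-finger parallel gripper is mounted at the origin on the work surface. World frame = base frame: x ahead of the robot, y to its left, z up, the work surface at z = 0. Lengths are in mm, angles in rad, forces in N, time in s.
With the tool pointing down it reaches from about 350 to 775 mm from the base axis. Payload 7.3 kg.
Tool frame: the origin (TCP) lies at the very end of the fingers, on their centre line; the grasp point (between the pads) lies bot.grasp_offset behind it (bot.grasp_offset is the distance from the TCP to the grasp point, in mm); z points along the fingers, y is the line along which they close (so a half turn about z gives the same grasp; the last joint's range is limited). The gripper opens to 92 mm and grips with 3 to 60 N. Pads are 19 mm wide; open, the fingers measure 130 mm over their backs; the gripper's body (75 mm by 190 mm) begins 47 mm behind the grasp point.
Start: joints at [-1.439, 0.342, 1.524, -0, 1.275, -0.146], TCP at [143.998, -504.885, 226.741] pointing down, gripper open.
Joint ranges: [-2.53, 2.53], [-0.77, 2.02], [0.04, 2.7], [-1, 4.14], [0.28, 2.66], [-3.11, 3.11]. Speed limits (rad/s): [2.57, 2.57, 3.14, 3.14, 3.14, 3.14].

### API

Orientations are given as [roll, pitch, yaw] about the fixed x, y, z axes, in that order (R = Rz(yaw) Ry(pitch) Rx(roll)).
In Python, from plant import bot gives the robot as it stands. The module is installed in compiled form; this text tells all that it offers.
- The arm moves only by the shell command python3 -m handwheel 'ROWS'. ROWS is JSON, a list of rows, each an object of numbers: "claw": the finger opening in mm, from 0 to 91.8; "dx", "dy", "dz": the shift along the tool's x, y, z in mm; "rx", "ry", "rz": the turn, a rotation vector about the tool's x, y, z in rad. A call has 1 to 10 rows; each row shifts and turns the commanded pose from where the row before left it, along the tool's axes as they then stand; what a row does not reach is not made up. A row lasts 1/10 s, in which the tool goes at most 50 mm and 8.59 degrees, less where a joint would pass 70% of its speed; a pose out of reach is approached as far as the arm can. A call is refused whole if a number of a shift passes 50 or a number of a turn 0.15, either way. A call with a gripper value outside its range is refused whole. The fingers move at their own pace and stop on an object; the grip force is fixed at half the most. Time passes only in rows, so rows that do not move let the fingers close. It gives the time, the measured TCP pose, the force and the opening at its end, in the units of the state.
- bot.get_obs(): the state, without advancing time (a new reading comes with each control period).
- bot.capture(name): name is "scene" or "top"; returns a dict with "frame" (400x640x3 uint8, red, green, blue), "camera_matrix" (3x3 intrinsics, pixels), "view" (4x4, takes a point from world to camera coordinates). Camera axes: x right, y down, z forward; pixel columns grow to the right and rows downward; lengths in mm; the calibration is good to about 2 mm. A picture is of the moment at which its call begins. There is no depth.
- bot.close_job(): hands the job in, once; it reports no verdict.
The state is a dict: "time": time; "joint_positions": joint angles; "dq": joint speeds; "tau": joint torques, N m; "tool_pos": TCP position; "tcp_rot": TCP orientation; "contact_force": force on the tool from outside, world axes, zero at the start; "moment": the same for the moment, N m; "grip_width": finger opening in mm.
Only numpy, scipy, OpenCV 4.12 (cv2) and the standard library are available. Lean on these libraries where they do the work, as an engineer would, in place of code of your own. Each camera call takes 0.05 s, during which the arm holds its last target. There are 200 camera calls.

## Working session

There is one attempt and no reset: what is moved stays moved. The work goes in short steps, Python scripts to look and compute and a shell command to move; the robot and the scene stay as the last step left them, time stands still between calls to the robot, and variables do not carry over. Pictures are saved under pics/ and viewed, on a budget of 10 in all, crops included, one or two more only if the job needs it, and the job is handed in when it is done.

```bash
mkdir -p pics
python3 - <<'E'
from plant import bot
import cv2,numpy as np
for n in("scene","top"):
    c=bot.capture(n); cv2.imwrite(f"pics/{n}0.png",c["frame"][:,:,::-1]); np.savez(f"{n}.npz",K=c["camera_matrix"],V=c["view"]);print(n,c["camera_matrix"].round(1).tolist(),c["view"].round(3).tolist())
print(bot.get_obs(),bot.grasp_offset)
E
```

```text
scene [[435.7, 0.0, 322.5], [0.0, 435.7, 201.2], [0.0, 0.0, 1.0]] [[0.303, 0.953, -0.018, -121.363], [0.604, -0.207, -0.77, -242.223], [-0.737, 0.222, -0.638, 1771.383], [0.0, 0.0, 0.0, 1.0]]
top [[378.1, 0.0, 323.9], [0.0, 378.1, 199.6], [0.0, 0.0, 1.0]] [[0.02, -1.0, -0.001, -27.726], [-0.987, -0.019, -0.157, 584.216], [0.157, 0.005, -0.988, 1147.231], [0.0, 0.0, 0.0, 1.0]]
{'time': 0.1, 'joint_positions': array([-1.43898488e+00,  3.42665556e-01,  1.52490854e+00, -1.57806675e-05,
        1.27542601e+00, -1.46017430e-01]), 'dq': array([ 0.00075089, -0.00188435, -0.00279387, -0.00080245,  0.00041699,
       -0.00071775]), 'tau': array([ 1.91283238e-03, -4.32003129e+01, -2.44695336e+01,  7.19360914e-02,
        5.25762385e-02, -4.95240772e-05]), 'tool_pos': array([ 143.95021039, -504.49869659,  226.11249912]), 'tcp_rot': array([-3.14019798e+00, -1.89853400e-04,  2.77833346e-01]), 'contact_force': array([ 0.64818846, -0.07336802, -0.7585167 ]), 'moment': array([-0.0290429 ,  0.02379487, -0.02690442]), 'grip_width': 91.78075732760001} 18.8
```

View pics/top0.png

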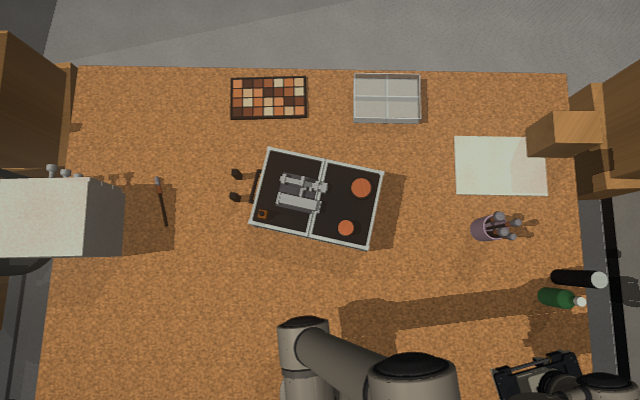

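View pics/scene0.png

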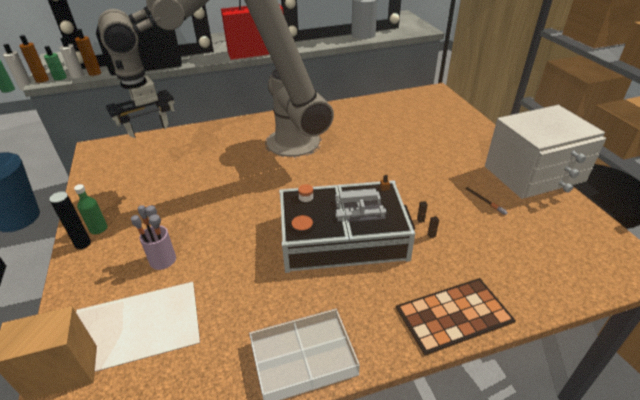

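Run:
```python
import cv2
a=cv2.imread("pics/top0.png")[140:255,240:390]; cv2.imwrite("pics/tc.png",cv2.resize(a,None,fx=5,fy=5,interpolation=cv2.INTER_CUBIC))
```

```text
(no output)
```

View pics/tc.png

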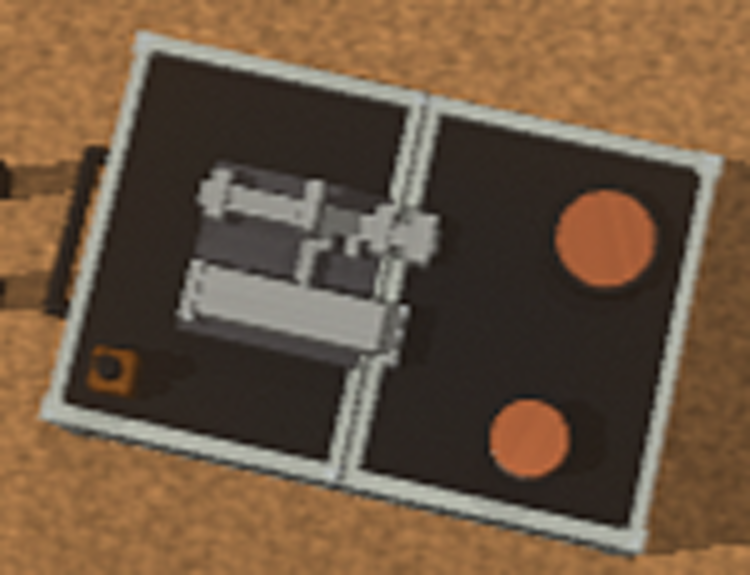

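```bash
cat > h.py <<'E'
import numpy as np
from scipy.optimize import least_squares
d=np.load("top.npz");K,V=d["K"],d["V"]
def proj(p,K=K,V=V):
    c=V[:3,:3]@np.asarray(p,float)+V[:3,3];u=K@c;return u[:2]/u[2]
def ray(uv,z):
    r=V[:3,:3].T@np.linalg.solve(K,[*uv,1]);o=-V[:3,:3].T@V[:3,3];return o+r*(z-o[2])/r[2]
def w(q,p):
    c,s=np.cos(q[2]),np.sin(q[2]);return np.array([q[0]+c*p[0]-s*p[1],q[1]+s*p[0]+c*p[1],p[2]])
E
python3 - <<'E'
from h import *
P=[(120,132,110),(120,-228,110),(-120,-228,110),(-120,132,110)]
U=np.array([(138,35),(718,160),(640,548),(45,412)])/5+[239.6,139.6]
f=lambda q:np.concatenate([proj(w(q,p))-u for p,u in zip(P,U)])
r=least_squares(f,[600,50,-.2],x_scale=[100,100,.1]);print(r.x,r.fun.round(2))
q=r.x;np.save("q.npy",q)
for n,p in dict(catch=(-30,0,146),c1=(-30,55,146),c2=(-30,-55,146),plate=(30,0,158),keep=(30,-70,129)).items():
    print(n,w(q,p).round(1),((proj(w(q,p))-[239.6,139.6])*5).round(0))
for n,u,z in(("compact",(606,238),124),("jar",(530,438),144),("polish",(110,368),158)):
    print(n,ray(np.array(u)/5+[239.6,139.6],z).round(0))
E
```

```text
[ 5.92615223e+02  5.27742977e+01 -1.99624104e-01] [ 0.47 -0.4   0.13 -0.43 -0.15  0.14 -0.43  0.65]
catch [563.2  58.7 146. ] [291. 307.]
c1 [574.1 112.6 146. ] [198. 287.]
c2 [552.3   4.8 146. ] [383. 328.]
plate [622.   46.8 158. ] [313. 203.]
keep [608.1 -21.8 129. ] [431. 239.]
compact [ 612. -125.  124.]
jar [490. -80. 144.]
polish [524. 159. 158.]
```

```bash
python3 -m handwheel '[{"claw":41,"rz":-0.137},{"claw":41,"rz":-0.137},{"claw":41,"rz":-0.137},{"claw":41,"rz":-0.137},{"claw":41,"rz":-0.137},{"claw":41,"rz":-0.137},{"claw":41,"rz":-0.137},{"claw":41,"rz":-0.134}]'
python3 -m handwheel '[{"claw":41,"dx":36,"dy":19},{"claw":41,"dx":36,"dy":19},{"claw":41,"dx":36,"dy":19},{"claw":41,"dx":36,"dy":19},{"claw":41,"dx":36,"dy":19},{"claw":41,"dx":36,"dy":19},{"claw":41,"dx":36,"dy":19},{"claw":41,"dx":36,"dy":19}]'
python3 -m handwheel '[{"claw":41,"dx":36,"dy":19},{"claw":41,"dx":36,"dy":19},{"claw":41,"dx":36,"dy":19},{"claw":41,"dx":36,"dy":19},{"claw":41,"dx":36,"dy":19},{"claw":41,"dx":36,"dy":19},{"claw":41},{"claw":41}]'
cat >> h.py <<'E'
def rel(obs,q):
    t=obs["tool_pos"];c,s=np.cos(q[2]),np.sin(q[2]);a=t[0]-q[0];b=t[1]-q[1]
    return np.array([c*a+s*b,-s*a+c*b,t[2]])
def rep():
    from plant import bot
    q=np.load("q.npy");o=bot.get_obs()
    print("t",o["time"],"case xyz",rel(o,q).round(1),"rot",o["tcp_rot"].round(3),"want yaw",(q[2]+np.pi/2).round(3),"F",o["contact_force"].round(1),"w",round(o["grip_width"],1))
    return bot
E
python3 -c "import h;h.rep()"
```

```text
t 0.1 case xyz [-329.2 -635.2  226.1] rot [-3.14  -0.     0.278] want yaw 1.371 F [ 0.6 -0.1 -0.8] w 91.8invalid input at $[0]: expected keys claw, dx, dy, dz, rx, ry, rz
invalid input at $[0]: expected keys claw, dx, dy, dz, rx, ry, rz
invalid input at $[0]: expected keys claw, dx, dy, dz, rx, ry, rz
```

```bash
python3 -m handwheel '[{"claw":41,"dx":0,"dy":0,"dz":0,"rx":0,"ry":0,"rz":-0.137},{"claw":41,"dx":0,"dy":0,"dz":0,"rx":0,"ry":0,"rz":-0.137},{"claw":41,"dx":0,"dy":0,"dz":0,"rx":0,"ry":0,"rz":-0.137},{"claw":41,"dx":0,"dy":0,"dz":0,"rx":0,"ry":0,"rz":-0.137},{"claw":41,"dx":0,"dy":0,"dz":0,"rx":0,"ry":0,"rz":-0.137},{"claw":41,"dx":0,"dy":0,"dz":0,"rx":0,"ry":0,"rz":-0.137},{"claw":41,"dx":0,"dy":0,"dz":0,"rx":0,"ry":0,"rz":-0.137},{"claw":41,"dx":0,"dy":0,"dz":0,"rx":0,"ry":0,"rz":-0.134}]'
python3 -m handwheel '[{"claw":41,"dx":38,"dy":20,"dz":0,"rx":0,"ry":0,"rz":0},{"claw":41,"dx":38,"dy":20,"dz":0,"rx":0,"ry":0,"rz":0},{"claw":41,"dx":38,"dy":20,"dz":0,"rx":0,"ry":0,"rz":0},{"claw":41,"dx":38,"dy":20,"dz":0,"rx":0,"ry":0,"rz":0},{"claw":41,"dx":38,"dy":20,"dz":0,"rx":0,"ry":0,"rz":0},{"claw":41,"dx":38,"dy":20,"dz":0,"rx":0,"ry":0,"rz":0},{"claw":41,"dx":38,"dy":20,"dz":0,"rx":0,"ry":0,"rz":0},{"claw":41,"dx":38,"dy":20,"dz":0,"rx":0,"ry":0,"rz":0}]'
python3 -m handwheel '[{"claw":41,"dx":38,"dy":20,"dz":0,"rx":0,"ry":0,"rz":0},{"claw":41,"dx":38,"dy":20,"dz":0,"rx":0,"ry":0,"rz":0},{"claw":41,"dx":38,"dy":20,"dz":0,"rx":0,"ry":0,"rz":0},{"claw":41,"dx":38,"dy":20,"dz":0,"rx":0,"ry":0,"rz":0},{"claw":41,"dx":38,"dy":20,"dz":0,"rx":0,"ry":0,"rz":0},{"claw":41,"dx":38,"dy":20,"dz":0,"rx":0,"ry":0,"rz":0},{"claw":41,"dx":38,"dy":20,"dz":0,"rx":0,"ry":0,"rz":0},{"claw":41,"dx":0,"dy":0,"dz":0,"rx":0,"ry":0,"rz":0}]'
python3 -c "import h;h.rep()"
```

```text
time: 0.9
tool_pos: [144.0, -504.6, 226.3]
tcp_rot: [-3.141, -0.001, 1.376]
contact_force: [-0.8, -0.3, 0.2]
grip_width: 41.0
time: 1.7
tool_pos: [361.9, -237.1, 226.6]
tcp_rot: [-3.141, -0.0, 1.371]
contact_force: [1.6, 0.6, 0.4]
grip_width: 41.1
time: 2.5
tool_pos: [553.3, -2.0, 225.8]
tcp_rot: [-3.142, -0.001, 1.375]
contact_force: [-0.0, -0.6, -0.0]
grip_width: 40.8
t 2.5 case xyz [-27.7 -61.5 225.8] rot [-3.142e+00 -1.000e-03  1.375e+00] want yaw 1.371 F [-0.  -0.6 -0. ] w 40.8
```

```bash
python3 -m handwheel '[{"claw":41,"dx":38,"dy":28,"dz":0,"rx":0,"ry":0,"rz":0},{"claw":41,"dx":0,"dy":0,"dz":30,"rx":0,"ry":0,"rz":0},{"claw":41,"dx":0,"dy":0,"dz":30,"rx":0,"ry":0,"rz":0},{"claw":41,"dx":0,"dy":0,"dz":9,"rx":0,"ry":0,"rz":0},{"claw":41,"dx":0,"dy":0,"dz":0,"rx":0,"ry":0,"rz":0},{"claw":41,"dx":0,"dy":0,"dz":0,"rx":0,"ry":0,"rz":0}]'
python3 - <<'E'
import h,cv2,numpy as np
bot=h.rep()
t=bot.capture("top")["frame"][135:245,240:380];s=bot.capture("scene")["frame"][140:280,260:430]
r=lambda a:cv2.resize(a,(800,int(a.shape[0]*800/a.shape[1])),interpolation=cv2.INTER_CUBIC)[:,:,::-1]
cv2.imwrite("pics/t1.png",r(t)[:600]);cv2.imwrite("pics/s1.png",r(s)[:600])
E
```

```text
time: 3.1
tool_pos: [586.8, 25.4, 158.9]
tcp_rot: [3.14, -0.0, 1.37]
contact_force: [0.2, -0.2, -0.5]
grip_width: 41.2
t 3.1 case xyz [ -0.3 -28.  158.9] rot [ 3.14 -0.    1.37] want yaw 1.371 F [ 0.2 -0.2 -0.5] w 41.2
```

View pics/s1.png

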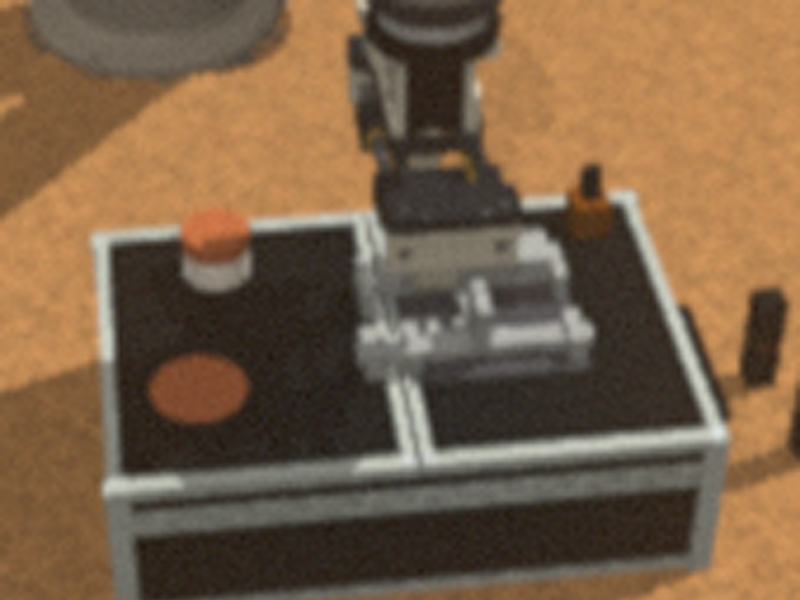

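```bash
python3 -m handwheel '[{"claw":41,"dx":5,"dy":0,"dz":10,"rx":0,"ry":0,"rz":0},{"claw":41,"dx":0,"dy":0,"dz":4,"rx":0,"ry":0,"rz":0},{"claw":41,"dx":0,"dy":0,"dz":4,"rx":0,"ry":0,"rz":0},{"claw":41,"dx":0,"dy":0,"dz":0,"rx":0,"ry":0,"rz":0},{"claw":41,"dx":0,"dy":0,"dz":0,"rx":0,"ry":0,"rz":0}]'
python3 -c "import h;h.rep()"
```

```text
time: 3.7
tool_pos: [587.7, 31.2, 140.2]
tcp_rot: [3.14, -0.001, 1.371]
contact_force: [1.8, 3.9, 5.6]
grip_width: 41.3
t 3.7 case xyz [ -0.5 -22.1 140.2] rot [ 3.140e+00 -1.000e-03  1.371e+00] want yaw 1.371 F [1.8 3.9 5.6] w 41.3
```

```bash
python3 -m handwheel '[{"claw":41,"dx":0,"dy":0,"dz":3,"rx":0,"ry":0,"rz":0},{"claw":41,"dx":0,"dy":0,"dz":2,"rx":0,"ry":0,"rz":0},{"claw":41,"dx":0,"dy":0,"dz":0,"rx":0,"ry":0,"rz":0},{"claw":41,"dx":0,"dy":0,"dz":0,"rx":0,"ry":0,"rz":0}]'
python3 -c "import h;h.rep()"
```

```text
time: 4.1
tool_pos: [587.7, 31.2, 135.5]
tcp_rot: [3.14, -0.001, 1.371]
contact_force: [1.1, 3.7, 6.3]
grip_width: 41.3
t 4.1 case xyz [ -0.5 -22.1 135.5] rot [ 3.140e+00 -1.000e-03  1.371e+00] want yaw 1.371 F [1.1 3.7 6.3] w 41.3
```

```bash
python3 -m handwheel '[{"claw":41,"dx":3,"dy":0,"dz":0,"rx":0,"ry":0,"rz":0},{"claw":41,"dx":3,"dy":0,"dz":0,"rx":0,"ry":0,"rz":0},{"claw":41,"dx":3,"dy":0,"dz":0,"rx":0,"ry":0,"rz":0},{"claw":41,"dx":3,"dy":0,"dz":0,"rx":0,"ry":0,"rz":0},{"claw":41,"dx":0,"dy":0,"dz":0,"rx":0,"ry":0,"rz":0}]'
python3 -c "import h;h.rep()"
```

```text
time: 4.6
tool_pos: [589.7, 41.0, 135.4]
tcp_rot: [3.141, 0.003, 1.371]
contact_force: [-1.0, -3.6, 7.1]
grip_width: 41.1
t 4.6 case xyz [ -0.5 -12.1 135.4] rot [3.141e+00 3.000e-03 1.371e+00] want yaw 1.371 F [-1.  -3.6  7.1] w 41.1
```

```bash
python3 -m handwheel '[{"claw":41,"dx":3,"dy":0,"dz":0,"rx":0,"ry":0,"rz":0},{"claw":41,"dx":3,"dy":0,"dz":0,"rx":0,"ry":0,"rz":0},{"claw":41,"dx":3,"dy":0,"dz":0,"rx":0,"ry":0,"rz":0},{"claw":41,"dx":3,"dy":0,"dz":0,"rx":0,"ry":0,"rz":0}]'
python3 -c "import h;h.rep()"
```

```text
time: 5.0
tool_pos: [592.0, 52.3, 135.4]
tcp_rot: [3.141, 0.003, 1.371]
contact_force: [-0.7, -6.0, 7.3]
grip_width: 41.2
t 5.0 case xyz [ -0.5  -0.6 135.4] rot [3.141e+00 3.000e-03 1.371e+00] want yaw 1.371 F [-0.7 -6.   7.3] w 41.2
```

```bash
python3 -m handwheel '[{"claw":41,"dx":3,"dy":0,"dz":0,"rx":0,"ry":0,"rz":0},{"claw":41,"dx":3,"dy":0,"dz":0,"rx":0,"ry":0,"rz":0},{"claw":41,"dx":3,"dy":0,"dz":0,"rx":0,"ry":0,"rz":0},{"claw":41,"dx":3,"dy":0,"dz":0,"rx":0,"ry":0,"rz":0}]'
python3 -m handwheel '[{"claw":41,"dx":3,"dy":0,"dz":0,"rx":0,"ry":0,"rz":0},{"claw":41,"dx":3,"dy":0,"dz":0,"rx":0,"ry":0,"rz":0},{"claw":41,"dx":2,"dy":0,"dz":0,"rx":0,"ry":0,"rz":0},{"claw":41,"dx":0,"dy":0,"dz":0,"rx":0,"ry":0,"rz":0}]'
python3 -c "import h;h.rep()"
```

```text
time: 5.4
tool_pos: [594.4, 64.0, 135.4]
tcp_rot: [3.141, 0.003, 1.371]
contact_force: [-1.6, -6.4, 6.9]
grip_width: 40.8
time: 5.8
tool_pos: [596.0, 72.2, 135.4]
tcp_rot: [3.141, 0.003, 1.371]
contact_force: [-0.8, -4.8, 7.0]
grip_width: 41.1
t 5.8 case xyz [ -0.5  19.7 135.4] rot [3.141e+00 3.000e-03 1.371e+00] want yaw 1.371 F [-0.8 -4.8  7. ] w 41.1
```

```bash
for i in 1; do python3 -m handwheel '[{"claw":41,"dx":1,"dy":0,"dz":0,"rx":0,"ry":0,"rz":0},{"claw":41,"dx":0.5,"dy":0,"dz":0,"rx":0,"ry":0,"rz":0},{"claw":41,"dx":0,"dy":0,"dz":0,"rx":0,"ry":0,"rz":0}]'; done
python3 - <<'E'
import h,cv2
bot=h.rep()
t=bot.capture("top")["frame"][135:240,240:380]
cv2.imwrite("pics/t2.png",cv2.resize(t,(800,600),interpolation=cv2.INTER_CUBIC)[:,:,::-1])
E
```

```text
time: 6.1
tool_pos: [596.3, 73.4, 135.4]
tcp_rot: [3.141, 0.003, 1.371]
contact_force: [-1.2, -5.0, 7.5]
grip_width: 41.2
t 6.1 case xyz [ -0.5  21.  135.4] rot [3.141e+00 3.000e-03 1.371e+00] want yaw 1.371 F [-1.2 -5.   7.5] w 41.2
```

View pics/t2.png

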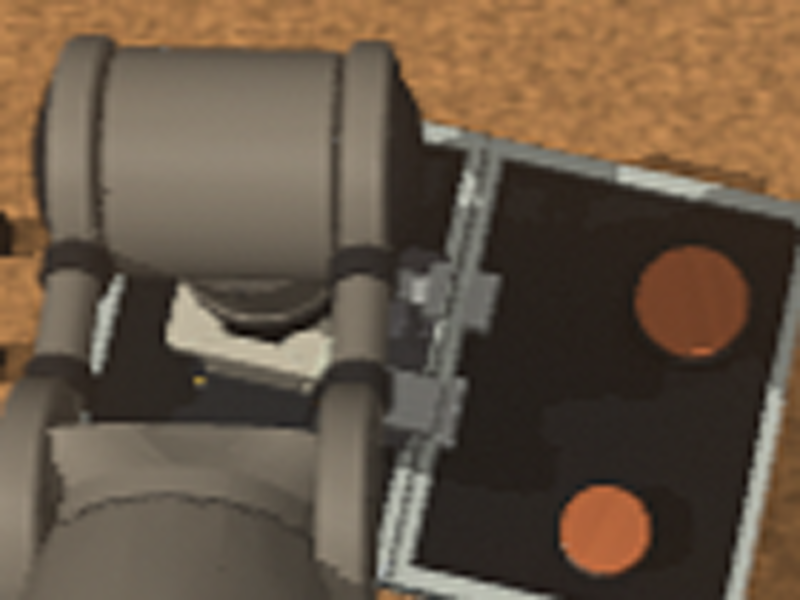

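The arm hides the plate, but the bolt's end (about 420,285) has left the keeper (485,300) and crossed the seam. I'll feel for the open stop with small steps.

```bash
python3 -m handwheel '[{"claw":41,"dx":0.7,"dy":0,"dz":0,"rx":0,"ry":0,"rz":0},{"claw":41,"dx":0.3,"dy":0,"dz":0,"rx":0,"ry":0,"rz":0},{"claw":41,"dx":0,"dy":0,"dz":0,"rx":0,"ry":0,"rz":0}]'; python3 -c "import h;h.rep()"
```

```text
time: 6.45
tool_pos: [596.3, 73.7, 135.4]
tcp_rot: [3.141, 0.004, 1.37]
contact_force: [-1.0, -8.6, 6.6]
grip_width: 40.6
t 6.45 case xyz [ -0.5  21.3 135.4] rot [3.141 0.004 1.37 ] want yaw 1.371 F [-1.  -8.6  6.6] w 40.6
```

The force rose by about 4 N with almost no movement, so the bolt is at its open stop. I'll back off the plate with the catch still held down, then lift straight up.

```bash
python3 -m handwheel '[{"claw":41,"dx":-2,"dy":0,"dz":0,"rx":0,"ry":0,"rz":0},{"claw":41,"dx":-2,"dy":0,"dz":0,"rx":0,"ry":0,"rz":0},{"claw":41,"dx":0,"dy":0,"dz":0,"rx":0,"ry":0,"rz":0},{"claw":41,"dx":0,"dy":0,"dz":-6,"rx":0,"ry":0,"rz":0},{"claw":41,"dx":0,"dy":0,"dz":-10,"rx":0,"ry":0,"rz":0},{"claw":41,"dx":0,"dy":0,"dz":-30,"rx":0,"ry":0,"rz":0},{"claw":41,"dx":0,"dy":0,"dz":-40,"rx":0,"ry":0,"rz":0}]'
python3 -m handwheel '[{"claw":41,"dx":-40,"dy":-20,"dz":0,"rx":0,"ry":0,"rz":0},{"claw":41,"dx":-40,"dy":-20,"dz":0,"rx":0,"ry":0,"rz":0},{"claw":41,"dx":-40,"dy":-20,"dz":0,"rx":0,"ry":0,"rz":0},{"claw":41,"dx":-40,"dy":-20,"dz":0,"rx":0,"ry":0,"rz":0},{"claw":41,"dx":-40,"dy":-20,"dz":0,"rx":0,"ry":0,"rz":0},{"claw":41,"dx":-40,"dy":-20,"dz":0,"rx":0,"ry":0,"rz":0},{"claw":41,"dx":-40,"dy":-20,"dz":0,"rx":0,"ry":0,"rz":0},{"claw":41,"dx":0,"dy":0,"dz":0,"rx":0,"ry":0,"rz":0}]'
python3 - <<'E'
import h,cv2,numpy as np
bot=h.rep();q=np.load("q.npy")
f=bot.capture("top")["frame"];cv2.imwrite("pics/t3f.png",f[:,:,::-1])
cv2.imwrite("pics/t3.png",cv2.resize(f[140:255,240:390],None,fx=5,fy=5,interpolation=cv2.INTER_CUBIC)[:,:,::-1])
for p in((30,0,158),(30,34,158),(30,38,158),(-30,0,146),(-30,0,136)):print(p,((h.proj(h.w(q,p))-[239.6,139.6])*5).round(0))
E
```

```text
time: 7.15
tool_pos: [593.9, 71.9, 219.7]
tcp_rot: [-3.135, 0.002, 1.371]
contact_force: [1.3, 0.2, -0.2]
grip_width: 40.8
time: 7.95
tool_pos: [399.5, -177.5, 220.9]
tcp_rot: [-3.139, 0.002, 1.365]
contact_force: [-0.4, 0.8, 0.0]
grip_width: 41.1
t 7.95 case xyz [-143.6 -264.   220.9] rot [-3.139e+00  2.000e-03  1.365e+00] want yaw 1.371 F [-0.4  0.8  0. ] w 41.1
(30, 0, 158) [313. 203.]
(30, 34, 158) [255. 191.]
(30, 38, 158) [249. 189.]
(-30, 0, 146) [291. 307.]
(-30, 0, 136) [292. 310.]
```

View pics/t3.png

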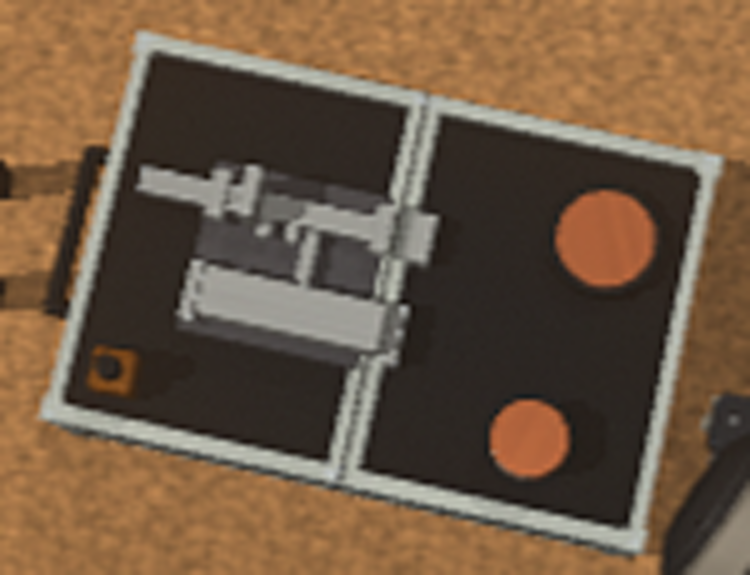

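Run:
```python
import cv2,numpy as np
a=cv2.imread("pics/top0.png").astype(int);b=cv2.imread("pics/t3f.png").astype(int)
m=(abs(a-b).max(2)>60).astype("uint8");m[255:]=0
n,_,s,_=cv2.connectedComponentsWithStats(m);print([r.tolist() for r in s[1:] if r[4]>8])
from plant import bot
print(bot.close_job())
```

```text
[[267, 173, 13, 7, 62], [289, 173, 3, 5, 14], [301, 176, 4, 4, 13], [302, 181, 3, 7, 9], [382, 221, 67, 34, 545], [372, 235, 11, 20, 90]]
the job is handed in; nothing more can be done
None
```

The make-up case is unbolted, and I handed the job in after about 8 s of the 38 s allowed.

- **Catch:** one fingertip pressed the catch bar 10.5 mm down and kept it there for the whole slide. The measured vertical force was about 6–7.5 N, which fits the spring.
- **Bolt:** the other fingertip pushed the thumb plate until it met the open stop. The push force rose to about 9 N there and the plate moved only 0.3 mm of the last 1 mm commanded.
- **Release:** I backed the finger off the plate while the catch was still down, then lifted straight up and moved the arm clear.

**Last checks**
- **Bolt position:** the final top picture puts the thumb plate at about 36–38 mm of travel. The bolt's end is out of the keeper and across the seam.
- **Catch up:** the catch bar looks the same as in the first picture, so it appears to be back up. The top view shows height poorly (about 3 enlarged pixels for 10 mm), and I did not test the lock by pushing the bolt back.
- **Cosmetics:** comparing the first and last pictures shows changes only at the bolt and where the arm now stands. The comparison left out the lower part of the picture, which shows only the arm and bare table.
- **Contact:** the wrist force was near zero after the lift. No check failed or disagreed.

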